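# Lay a backgammon case half on its back against the planing stop

### The arm

A 6-joint arm with a two-finger parallel gripper is mounted at the origin on the work surface. World frame = base frame: x ahead of the robot, y to its left, z up, the work surface at z = 0. Lengths are in mm, angles in rad, forces in N, time in s.
With the tool pointing down it reaches from about 275 to 1000 mm from the base axis. Payload 8.4 kg.
Tool frame: the origin (TCP) lies midway between the tips of the shut fingers; the grasp point (between the pads) lies 19 mm behind it; z points along the fingers, y is the line along which they close (so a half turn about z gives the same grasp; the last joint's range is limited). The gripper opens to 85 mm and grips with 20 to 120 N. Pads are 22 mm wide; open, the fingers measure 114 mm over their backs; the gripper's body (76 mm by 85 mm) begins 54 mm behind the grasp point. The pads swing forward as they close: fully open they stand 13 mm farther back than shut.
Start: joints at [-1.348, 0.353, 1.633, -0, 1.155, -0.002], TCP at [139.318, -609.277, 231.281] pointing down, gripper open.
Joint ranges: [-2.63, 2.63], [-0.92, 2.1], [0.06, 2.66], [-1.3, 4.44], [0, 2.69], [-3.02, 3.02]. Speed limits (rad/s): [2.22, 2.22, 2.79, 3.14, 3.14, 3.14].

### API

Orientations are given as [roll, pitch, yaw] about the fixed x, y, z axes, in that order (R = Rz(yaw) Ry(pitch) Rx(roll)).
In Python, from rig import r gives the robot as it stands.
- The arm moves only by the shell command python3 -m inch 'ROWS' [OPENING] [FORCE]. ROWS is JSON, a list that holds one entry, the list of rows, each a list of 6 numbers: the shift along the tool's x, y, z scaled (see below), then the turn, a rotation vector about the tool's x, y, z scaled (see below). In form: [[[tx, ty, tz, wx, wy, wz], ...]]. A call has 1 to 8 rows; each row is the pose to reach, as a shift and turn from the pose commanded when the call began, along the tool's axes at that moment, turning the shorter way round; what a row does not reach only later rows make up. The controller multiplies each number of a shift by 20 cm and each number of a turn by pi rad. A row lasts 1/12 s, in which the tool goes at most 41.7 mm and 7.16 degrees, less where a joint would pass 70% of its speed; a pose out of reach is approached as far as the arm can. A call with a number of a shift or a turn outside -1 to 1 is refused whole. A call with a gripper value outside its range is refused whole. OPENING is the gripper's target within -1 to 1 (fully open at 1, half-way at 0, shut at -1), set as the call begins (- or left out, the last holds). The fingers move at their own pace and stop on an object; FORCE is the grip in N (left out, the last holds). Time passes only in rows, so rows that repeat a pose let the fingers close. It gives the time, the measured TCP pose, the force, the opening and the grip force at its end, in the units of the state.
- r.sense(): the state, without advancing time (a new reading comes with each control period).
- r.grab_frame(name): name is "scene" or "top" or "wrist"; returns the picture (480x640x3 uint8, red, green, blue); there is no depth.
- r.camera_info(name): a dict with "K" (3x3 intrinsics, pixels), "distortion" ([k1, k2, p1, p2, k3] as OpenCV has them; the pictures are not rectified), "rvec" (rotation vector, rad) and "tvec" (3), from world to camera coordinates, as OpenCV has them; the wrist camera has in their place "mount" (4x4, takes a point from camera to tool coordinates, whose origin is the TCP and whose axes are the flange's). Camera axes: x right, y down, z forward; pixel columns grow to the right and rows downward; lengths in mm; the calibration is good to about 2 mm. A picture is of the moment at which its call begins: read the wrist's pose just before it. camera_info takes no time and is no camera call.
- r.sign_off(): hands the job in; it is judged then, once.
The state is a dict: "clock": time; "qpos": joint angles; "qvel": joint speeds; "joint_efforts": joint torques, N m; "eef_pos": TCP position; "tcp_rot": TCP orientation; "contact_force": force on the tool from outside, world axes, zero at the start; "wrist_torque": the same for the moment, N m; "opening": opening from 0.0 (shut) to 1.0 (fully open); "grasp_force": force on a finger pad.
Only numpy, scipy, OpenCV 4.12 (cv2) and the standard library are available. Lean on these libraries where they do the work, as an engineer would, in place of code of your own. Each camera call takes 0.05 s, during which the arm holds its last target. There are 200 camera calls.

### The job

The walnut case half is standing on end on the planing board. Without gripping it or picking it up, tip it over with your open fingers, away from the stop, and let it down gently all the way onto its back with the playing face up; then push it along the plank until its foot end sits flush against the stop, ready for the rim to be planed. Leave everything else on the bench as it is.

Things in the scene. Friction and masses are not known exactly. Their poses are not given: they have to be found in the camera images.
- planing_board: Fixed planing board: brown hardwood plank 250 (x) x 180 (y) x 24 mm, flat on the bench, its top at 24 mm, with a pale stop strip (24 x 150 x 16 mm) across it near its +x end. Origin: centre of the plank's underside; z up; plank from x = -125 to +125 mm. The stop's upright face is at x = +85 mm and looks to -x; the case half stands before it and is to be tipped to the -x side.
- stop_face (a point): Centre of the stop's upright face, 32 mm above the bench (the stop's top is at 40 mm). Axes as the planing board: x points into the stop, y along it, z up.
- board_half: Half of a small folding backgammon case, 30 thick (x) x 130 wide (y) x 200 mm tall (z), 0.2 to 0.4 kg, loose, on its short end on the planing board: walnut rim 12 mm thick and 30 mm deep round a pale field with green and brown points. Origin: centre of the lower end face (foot). +x is the open playing face (towards the stop, 4 to 12 mm from it), -x the flat closed back, z up to the head.
- head (a point): Centre of the head end face (200 mm from the case half's origin along its z; axes as the case half). Just let down, the half's foot is still over 30 mm from the stop, so its head reaches 20 to 40 mm out beyond the plank's -x end, with room there for a finger under it. Lying flat, this point is 39 mm above the bench and the half's upper face 54 mm.
- heel (a point): Middle of the lower edge of the back (15 mm from the case half's origin to its -x): the edge it pivots on, which stays down on the plank. Stood on its foot, the half balances until leaned about 0.15 rad this way; left alone past that it falls over. Axes as the case half; lying down its x points up and its z away from the stop.
- foot_left (a point): Point on the foot end face, 60 mm from its centre to +y of the case half, half-way through its thickness.
- foot_right (a point): Point on the foot end face, 60 mm from its centre to -y of the case half, half-way through its thickness.
- tray (a joint): The walnut slide tray (200 x 136 x 46 mm) in its grooved runners on the left of the bench: how far it has slid along the runners' +x, m; it stands at about 0 and is left there.
- checker1: Green-stained checker, 32 mm across, 9 mm thick, in the slide tray. Origin: centre of its underside.
- checker2: Second green-stained checker, like checker1, in the slide tray.
- checker3: Third green-stained checker, like checker1, in the slide tray.
- clasp: Brass case clasp, 53 x 26 x 6 mm, lying in the slide tray. Origin: centre of its underside.
- dice_cup: Olive wood dice cup, 66 mm across the rim, 96 mm tall, upright on the bench behind the stop. Origin: centre of its underside.
- hinge_block: Walnut hinge block, 60 x 36 x 30 mm, on the bench beside the planing board. Origin: centre of its underside.
- caliper: Chrome spring caliper, 150 x 50 x 10 mm, lying on the bench. Origin: on the underside, at its spring pivot; its points lie 122 mm to -x.
Mind the look-alikes: they are no part of the job. Leave any blue or red look-alike of the board_half alone.

How it is judged (in metres and radians):
On the way:
1. the case half lies flat on its back on the planing board, playing face up (angle between board_half's own x axis and vertical below 0.06 rad and z of head in the frame of planing_board below 0.045 m), for 0.2 s.
At the end, for the whole second after the job is handed in: The case half lies at rest flat on its back on the planing board (within 0.05 rad), playing face up, both corners of its foot end within 5 mm of the stop's face and the foot end centred on the stop to within 35 mm (angle between board_half's own x axis and vertical below 0.05 rad and z of head in the frame of planing_board between 0.034 and 0.044 m and x of foot_left in the frame of stop_face between -0.005 and 0.004 m and x of foot_right in the frame of stop_face between -0.005 and 0.004 m and y of heel in the frame of stop_face between -0.035 and 0.035 m and linear speed of board_half below 0.02 m/s); the robot touches nothing.
It fails at once if the case half came down hard: it turned faster than 5.5 rad/s (let go before its head end was within about 40 mm of the plank) (angular speed of board_half above 5.5 rad/s).
It fails at once if the case half was lifted: its pivot edge rose more than 15 mm above the plank (z of heel in the frame of planing_board above 0.039 m).
It fails at once if the case half was carried or shoved away: its pivot edge left the foot of the plank by the stop (x of heel in the frame of stop_face below -0.11 m or y of heel in the frame of stop_face above 0.07 m or y of heel in the frame of stop_face below -0.07 m).
It fails at once if the case half was gripped or forced: more than 12 N from the fingers while it still stands upright, or more than 40 N at any time ((angle between board_half's own z axis and vertical below 0.12 rad and contact force between the fingers and board_half above 12 N) or contact force between the fingers and board_half above 40 N).
It fails at once if something else on the bench was pushed or knocked over (20 mm) (distance of any of checker1, checker2, checker3, clasp, dice_cup, hinge_block, caliper from where it was at the start of the episode above 0.02 m or angle between dice_cup's own z axis and vertical above 0.3 rad or value of joint tray above 0.015 m or value of joint tray below -0.015 m).
It also fails if it takes over 61 s, if anything falls off the work surface, if the arm or the gripper's body presses on something with over 40 N, if the wrist force passes 120 N, or if a joint passes its speed limit or range.

## Working session

There is one attempt and no reset: what is moved stays moved. The work goes in short steps, Python scripts to look and compute and a shell command to move; the robot and the scene stay as the last step left them, time stands still between calls to the robot, and variables do not carry over. Pictures are saved under pics/ and viewed, at most 10 in all, crops included, and the job is handed in when it is done.

```bash
ls; mkdir -p pics; python3 - <<'E'
from rig import r
import cv2
print(r.sense())
for n in("scene","top"):
    im=r.grab_frame(n); cv2.imwrite(f"pics/{n}0.png",im[:,:,::-1]); print(n,r.camera_info(n))
print(r.camera_info("wrist"))
E
```

```text
pics
{'clock': 0.0, 'qpos': array([-1.34841653e+00,  3.53629191e-01,  1.63412342e+00, -7.28049201e-06,
        1.15518218e+00, -2.40435412e-03]), 'qvel': array([ 8.88317038e-04,  5.06161104e-04,  1.34829746e-03, -8.41102835e-05,
        3.33656185e-04, -1.32636287e-03]), 'joint_efforts': array([ 1.46666618e-03, -6.05248833e+01, -3.42068732e+01,  1.89991702e-04,
        9.44227329e-03, -1.94000182e-05]), 'eef_pos': array([ 139.20308402, -608.82640938,  230.57809528]), 'tcp_rot': array([-3.14025051e+00,  3.42975610e-06,  2.24787092e-01]), 'contact_force': array([ 0.14515644,  0.5107687 , -0.2614834 ]), 'wrist_torque': array([ 0.00586751, -0.06459763,  0.01780919]), 'grasp_force': 0.0, 'opening': 0.998245813574808}
scene {'K': array([[498.10465051,   0.        , 321.36633408],
       [  0.        , 498.10465051, 239.6737362 ],
       [  0.        ,   0.        ,   1.        ]]), 'distortion': array([0.00526234, 0.        , 0.        , 0.        , 0.        ]), 'rvec': array([ 1.87985476,  1.51789733, -0.68426199]), 'tvec': array([-184.04227304, -232.52047073, 1760.3300389 ])}
top {'K': 
[... 250 characters left out ...]
y([ 2.10504741, -2.12969977,  0.21447368]), 'tvec': array([  70.19758439,  592.85593861, 1528.30391043])}
{'K': array([[384.54068347,   0.        , 321.82099263],
       [  0.        , 384.54068347, 234.1178569 ],
       [  0.        ,   0.        ,   1.        ]]), 'distortion': array([0.01760755, 0.        , 0.        , 0.        , 0.        ]), 'mount': array([[-7.51736607e-04, -9.59964889e-01, -2.80119343e-01,
         7.18915755e+01],
       [ 9.99999679e-01, -7.99294432e-04,  5.55414170e-05,
        -4.41111060e-01],
       [-2.77215641e-04, -2.80119211e-01,  9.59965182e-01,
        -1.42589438e+02],
       [ 0.00000000e+00,  0.00000000e+00,  0.00000000e+00,
         1.00000000e+00]])}
```

View pics/scene0.png

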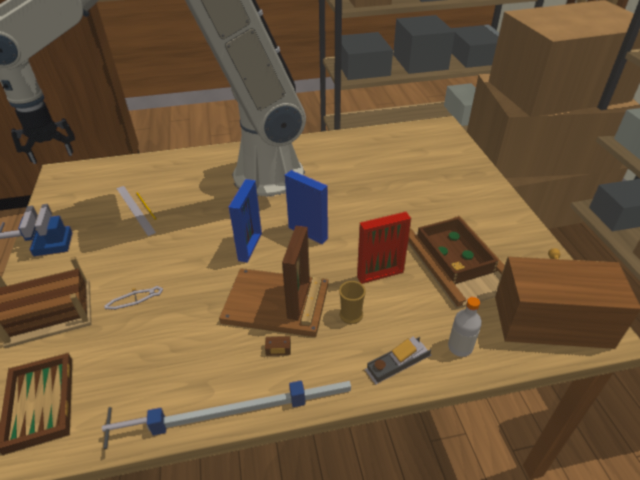

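View pics/top0.png

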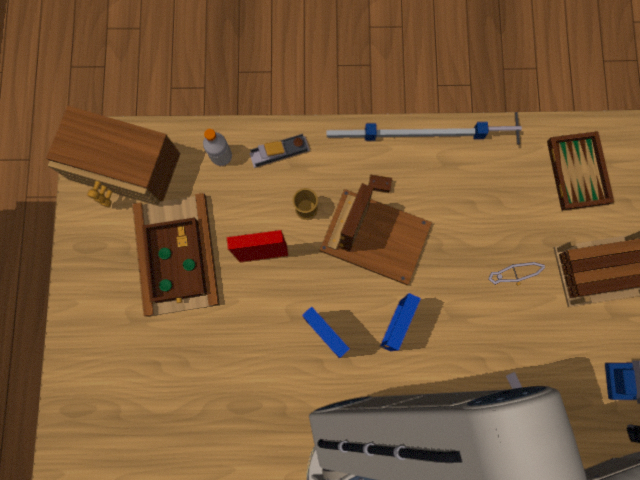

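Scene: the walnut half stands on the plank at about (297,275), with the pale stop strip at (313,303) behind it. In the top view it is at (355,218) on the plank (325–430, 185–280). Candidates are the walnut half on the plank, the flat walnut half (580,170) in the top view, the red one (258,245), and the blue ones (325,333) and (400,322). Only the first stands on the planing board before a stop. I'll confirm it in an enlarged crop.

```bash
python3 - <<'E'
import cv2,numpy as np
a=cv2.imread("pics/top0.png")[175:295,310:450]; b=cv2.imread("pics/scene0.png")[215:345,210:350]
a=cv2.resize(a,(560,480),interpolation=cv2.INTER_CUBIC);b=cv2.resize(b,(560,520),interpolation=cv2.INTER_CUBIC)
c=np.zeros((520,1120,3),np.uint8);c[:480,:560]=a;c[:,560:]=b
cv2.imwrite("pics/crop0.png",cv2.resize(c,(800,371)))
cv2.imwrite("pics/a.png",a)
E
```

```text
(no output)
```

View pics/crop0.png

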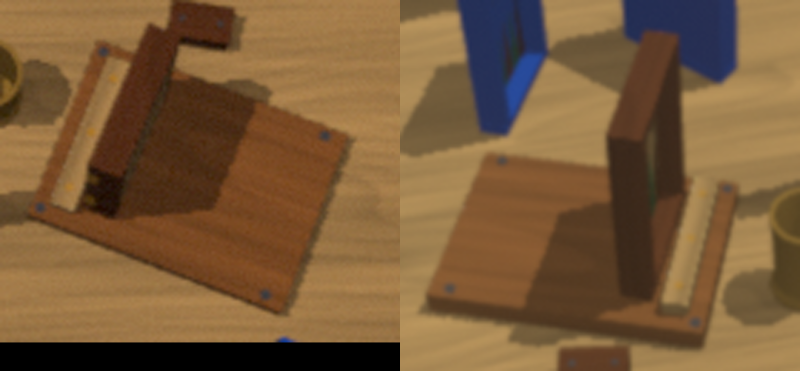

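The crop shows the walnut half, closed back toward the open plank and the pale strip behind it, so this is the right one. Crop pixels (top view): plank corners (103,43), (350,140), (283,313), (30,215); head-face corners (150,25), (180,42), (122,180), (92,165).

```bash
cat > h.py <<'E'
import numpy as np,cv2
from rig import r
def ray(n,px,z):
    c=r.camera_info(n);R=cv2.Rodrigues(c["rvec"])[0];t=c["tvec"]
    p=cv2.undistortPoints(np.array(px,float).reshape(-1,1,2),c["K"],c["distortion"]).reshape(-1,2)
    d=np.c_[p,np.ones(len(p))]@R; o=-R.T@t
    return o+d*((z-o[2])/d[:,2])[:,None]
def fit(m,w):
    m=np.array(m,float);w=np.array(w)[:,:2];mc=m-m.mean(0);wc=w-w.mean(0)
    a=np.arctan2((mc[:,0]*wc[:,1]-mc[:,1]*wc[:,0]).sum(),(mc*wc).sum())
    c,s=np.cos(a),np.sin(a);Rm=np.array([[c,-s],[s,c]]);o=w.mean(0)-Rm@m.mean(0)
    return o,a,np.round(w-(m@Rm.T+o),1).tolist()
E
python3 - <<'E'
from h import *
f=lambda L:[(310+x/2.857,175+y/2.857) for x,y in L]
g=lambda L:[(210+(x-400)/2.857,215+y/2.857) for x,y in L]
P=ray("top",f([(103,43),(350,140),(283,313),(30,215)]),24)
print(P.round(1))
# which y sign: plank +x side = stop side
for s in(1,-1): print(fit([(125,s*90),(-125,s*90),(-125,-s*90),(125,-s*90)],P))
S=ray("scene",g([(488,155),(738,187),(703,347-7),(430,300)]),24); print("scene plank",S.round(1))
H=ray("top",f([(150,25),(180,42),(122,180),(92,165)]),224);print(H.round(1))
for s in(1,-1): print(fit([(15,s*65),(-15,s*65),(-15,-s*65),(15,-s*65)],H))
H=ray("scene",g([(648,33),(680,37),(648,140),(610,136)]),224);print("scene head",H.round(1))
E
```

```text
[[ 721.6   20.9   24. ]
 [ 625.6 -206.7   24. ]
 [ 465.2 -138.6   24. ]
 [ 558.3   90.9   24. ]]
(array([592.66889383, -58.3757725 ]), np.float64(1.1901652114075776), [[166.0, -70.2], [162.9, -65.8], [-164.6, 69.2], [-164.3, 66.7]])
(array([592.66889383, -58.3757725 ]), np.float64(1.1748473808332243), [[-2.3, -1.3], [-1.9, 1.7], [3.7, 0.4], [0.5, -0.7]])
scene plank [[ 474.2 -139.2   24. ]
 [ 568.    88.4   24. ]
 [ 735.1   20.9   24. ]
 [ 641.3 -204.7   24. ]]
[[680.8 -12.  224. ]
 [666.  -36.3 224. ]
 [551.1  13.5 224. ]
 [563.7  37.6 224. ]]
(array([615.41280939,   0.67686759]), np.float64(-1.9693631833964038), [[11.3, 26.4], [-15.1, -25.6], [-10.3, -26.2], [14.0, 25.5]])
(array([615.41280939,   0.67686759]), np.float64(1.1609104226896985), [[-0.2, -0.5], [-3.0, 2.7], [1.2, 0.7], [2.0, -2.8]])
scene head [[560.1  12.7 224. ]
 [571.1  38.2 224. ]
 [686.   -9.  224. ]
 [675.2 -37.3 224. ]]
```

```bash
python3 -m inch '[[[0.75,-0.61,-0.345,0,0,0],[0.75,-0.61,-0.345,0,0,0],[0.75,-0.61,-0.345,0,0,0],[0.75,-0.61,-0.345,0,0,0],[0.75,-0.61,-0.345,0,0,0],[0.75,-0.61,-0.345,0,0,0]]]' 0.18
python3 -m inch '[[[0.75,-0.61,0,0,0,0],[0.75,-0.61,0,0,0,0],[0.75,-0.61,0,0,0,0],[0.75,-0.61,0,0,0,0],[0.75,-0.61,0,0,0,0]]]'
python3 -m inch '[[[0.75,-0.61,0,0,0,0],[0.75,-0.61,0,0,0,0],[0.75,-0.61,0,0,0,0],[0.75,-0.61,0,0,0,0],[0.75,-0.61,0,0,0,0]]]'
cat >> h.py <<'E'
from scipy.spatial.transform import Rotation as Ro
O=np.array([594.,-57.5]);A=1.172;X=np.array([np.cos(A),np.sin(A),0]);Y=np.array([-np.sin(A),np.cos(A),0])
def p2w(x,y,z): return np.r_[O,0]+x*X+y*Y+np.r_[0,0,z]
def w2p(p): d=p-np.r_[O,0]; return np.array([d@X,d@Y,p[2]])
def tilt(b): # tool y=-X at b=0, approach leaning to +X
    a=np.sin(b)*X-np.cos(b)*np.r_[0,0,1]; l=-np.cos(b)*X-np.sin(b)*np.r_[0,0,1]
    return np.c_[-Y,l,a]
def rows(targets,s=None):
    s=s or r.sense();p0=np.array(s["eef_pos"]);R0=Ro.from_euler("xyz",s["tcp_rot"]).as_matrix()
    for p,R in targets: print(np.r_[R0.T@(p-p0)/200,Ro.from_matrix(R0.T@R).as_rotvec()/np.pi].round(3).tolist())
E
python3 -c "
from h import *
s=r.sense();print(s['eef_pos'],s['tcp_rot'],s['opening'],s['clock'])
rows([(p2w(63.4,0,300),tilt(0))])
print(ray('top',[(400,322),(325,333),(305,203),(380,183),(258,245)],0).round())"
```

```text
clock: 0.6
eef_pos: [261.7, -453.4, 302.7]
tcp_rot: [3.14, -0.003, 0.228]
contact_force: [1.3, 0.6, -0.2]
opening: 0.591
grasp_force: 0.0
clock: 1.02
eef_pos: [378.6, -301.9, 300.1]
tcp_rot: [-3.141, -0.0, 0.225]
contact_force: [-0.6, -1.0, -0.9]
opening: 0.59
grasp_force: 0.0
clock: 1.43
eef_pos: [498.0, -149.4, 300.0]
tcp_rot: [-3.141, -0.0, 0.226]
contact_force: [-0.2, 0.3, 0.2]
opening: 0.591
grasp_force: 0.0
[ 498.00605388 -149.39321121  300.02601363] [-3.14093078e+00 -4.46305511e-04  2.25945209e-01] 0.5910861599801863 1.4333
[0.756, -0.597, 0.001, -0.0, -0.0, 0.199]
[[ 370. -114.    0.]
 [ 344.   81.    0.]
 [ 693.  132.    0.]
 [ 747.  -73.    0.]
 [ 579.  258.    0.]]
```

```bash
python3 -m inch '[[[0.756,-0.597,0,0,0,0.199],[0.756,-0.597,0,0,0,0.199],[0.756,-0.597,0,0,0,0.199],[0.756,-0.597,0,0,0,0.199],[0.756,-0.597,0,0,0,0.199],[0.756,-0.597,0,0,0,0.199]]]'
python3 - <<'E'
from h import *
s=r.sense();print(s["qpos"].round(2),w2p(s["eef_pos"]),s["eef_pos"])
im=r.grab_frame("wrist");cv2.imwrite("pics/w1.png",im[:,:,::-1])
E
```

```text
clock: 1.93
eef_pos: [620.1, 2.4, 299.3]
tcp_rot: [-3.14, 0.0, -0.406]
contact_force: [-1.3, 0.3, 0.0]
opening: 0.592
grasp_force: 0.0
[0.   0.29 1.57 0.   1.28 1.98] [ 65.3140721   -0.81600354 299.34822032] [620.11403939   2.37195356 299.34822032]
```

View pics/w1.png

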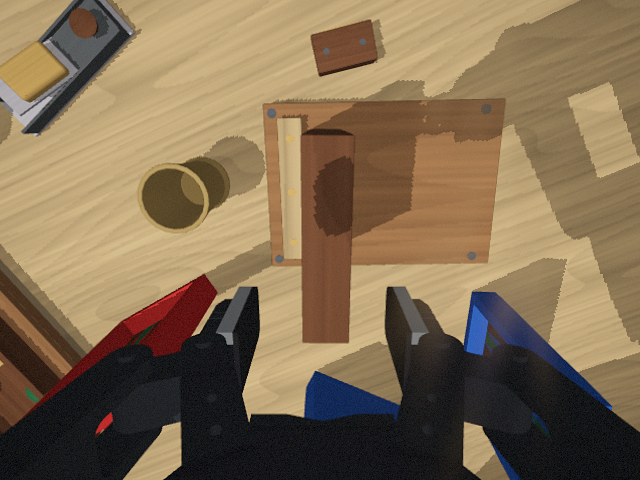

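Wrist view: the head face has corners (302,135), (354,136), (349,342), (303,342) and sits centrally between the fingers. The plank corners are (264,104), (505,99), (488,262), (272,265), and the cup and hinge block are clear.

```bash
cat >> h.py <<'E'
def wray(px,z,s):
    c=r.camera_info("wrist");R=Ro.from_euler("xyz",s["tcp_rot"]).as_matrix();M=c["mount"]
    p=cv2.undistortPoints(np.array(px,float).reshape(-1,1,2),c["K"],c["distortion"]).reshape(-1,2)
    d=np.c_[p,np.ones(len(p))]@(R@M[:3,:3]).T;o=R@M[:3,3]+s["eef_pos"]
    return o+d*((z-o[2])/d[:,2])[:,None]
E
python3 - <<'E'
from h import *
s=r.sense()
P=wray([(264,104),(505,99),(488,262),(272,265)],24,s)
print(fit([(125,-90),(-125,-90),(-125,90),(125,90)],P))
H=wray([(302,135),(354,136),(349,342),(303,342)],224,s)
print(fit([(15,-65),(-15,-65),(-15,65),(15,65)],H))
print([w2p(h).round(1) for h in H])
E
```

```text
(array([595.38812278, -60.18039912]), np.float64(1.1859670458896647), [[-2.2, -1.0], [-0.6, 2.3], [1.3, -0.2], [1.5, -1.1]])
(array([617.53664068,  -1.8481584 ]), np.float64(1.1633939124912018), [[-0.8, -0.4], [-0.6, 1.1], [0.9, -0.1], [0.5, -0.5]])
[array([ 74.1, -64.6, 224. ]), array([ 45.6, -64. , 224. ]), array([ 46.2,  64.2, 224. ]), array([ 75.7,  64.1, 224. ])]
```

```bash
sed -i 's/^O=np.array(\[594.,-57.5\])/O=np.array([595.,-59.5])/' h.py; cat >> h.py <<'E'
HX=47.;T0=4.
def tgt(th,b,d,cl):  # back-finger pad cl clear of head's back edge, tip d past it
    R=tilt(b);a,l=R[:,2],R[:,1]
    E=p2w(HX-200*np.sin(th),0,24+200*np.cos(th))
    return E+(d+T0)*a-(25-cl)*l,R
E
python3 - <<'E'
from h import *
rows([tgt(0,0,25,10)])
for th,b,d,cl in [(0,0,25,10),(.4,.4,25,10),(.8,.8,25,10),(1.1,1.0,22,10),(1.3,1.1,18,8),(1.4,1.15,15,6),(1.5,1.2,13,5)]:
    p,R=tgt(th,b,d,cl);l,a=R[:,1],R[:,2]
    print(th,w2p(p).round(),"outer tip z",(p+40*l-4*a)[2].round(1),"corner z",(p+43*l-73*a)[2].round(1))
E
```

```text
[0.009, 0.011, 0.521, 0.0, 0.0, -0.001]
0 [ 62.   0. 195.] outer tip z 199.0 corner z 268.0
0.4 [ -6.   0. 187.] outer tip z 175.5 corner z 237.8
0.8 [-65.   0. 154.] outer tip z 128.0 corner z 173.9
1.1 [-101.   -0.  113.] outer tip z 81.8 corner z 116.6
1.3 [-118.   -0.   83.] outer tip z 48.8 corner z 77.5
1.4 [-125.    0.   68.] outer tip z 32.7 corner z 58.1
1.5 [-129.    0.   51.] outer tip z 14.8 corner z 37.0
```

```bash
python3 -m inch '[[[0.009,0.011,0.1,0,0,0],[0.009,0.011,0.2,0,0,0],[0.009,0.011,0.3,0,0,0],[0.009,0.011,0.4,0,0,0],[0.009,0.011,0.48,0,0,0],[0.009,0.011,0.52,0,0,0],[0.009,0.011,0.52,0,0,0]]]'
python3 - <<'E'
from h import *
s=r.sense();print(w2p(s["eef_pos"]),s["contact_force"])
rows([tgt(t,t,25,10) for t in np.arange(1,9)*.05])
E
```

```text
clock: 2.57
eef_pos: [616.3, -5.6, 194.2]
tcp_rot: [3.14, 0.004, -0.4]
contact_force: [0.0, 0.1, -0.1]
opening: 0.59
grasp_force: 0.0
[ 57.92342927   1.31712883 194.20009354] [ 0.00465805  0.09965996 -0.08380275]
[0.007, 0.022, -0.007, 0.016, 0.001, -0.0]
[0.007, 0.065, -0.007, 0.032, 0.001, -0.0]
[0.007, 0.108, -0.005, 0.048, 0.001, -0.0]
[0.007, 0.151, -0.002, 0.064, 0.001, -0.0]
[0.007, 0.193, 0.004, 0.08, 0.001, -0.001]
[0.007, 0.236, 0.012, 0.096, 0.001, -0.001]
[0.007, 0.277, 0.023, 0.112, 0.001, -0.001]
[0.007, 0.318, 0.035, 0.128, 0.001, -0.001]
```

```bash
python3 -m inch '[[[0.004,0.022,-0.007,0.016,0,0],[0.004,0.065,-0.007,0.032,0,0],[0.004,0.108,-0.005,0.048,0,0],[0.004,0.15,-0.002,0.064,0,0],[0.004,0.193,0.004,0.08,0,0],[0.004,0.236,0.012,0.096,0,0],[0.004,0.277,0.023,0.112,0,0],[0.004,0.318,0.035,0.128,0,0]]]'
python3 - <<'E'
from h import *
s=r.sense();print(w2p(s["eef_pos"]),s["contact_force"],s["qpos"].round(2))
im=r.grab_frame("scene");cv2.imwrite("pics/s2.png",cv2.resize(im[150:350,180:400,::-1],None,fx=2.5,fy=2.5))
s=r.sense();print(w2p(s["eef_pos"]));rows([tgt(t,t,25,10) for t in .4+np.arange(1,9)*.05])
E
```

```text
clock: 3.23
eef_pos: [594.4, -64.8, 191.0]
tcp_rot: [-2.737, -0.004, -0.4]
contact_force: [-0.3, -0.1, -0.9]
opening: 0.589
grasp_force: 0.3
[ -5.10775247  -1.53537286 191.00031029] [-0.27506237 -0.09243906 -0.85129841] [-0.34  0.35  1.81  0.48  1.01  1.37]
[ -7.10352021  -0.93280364 189.54750384]
[-0.005, 0.041, 0.01, 0.014, -0.001, -0.0]
[-0.005, 0.084, 0.009, 0.03, -0.001, -0.0]
[-0.005, 0.127, 0.01, 0.046, -0.001, -0.0]
[-0.005, 0.17, 0.014, 0.062, -0.001, -0.0]
[-0.005, 0.212, 0.019, 0.077, -0.001, -0.0]
[-0.005, 0.254, 0.027, 0.093, -0.001, -0.0]
[-0.005, 0.296, 0.037, 0.109, -0.001, -0.0]
[-0.004, 0.337, 0.049, 0.125, -0.001, -0.0]
```

View pics/s2.png

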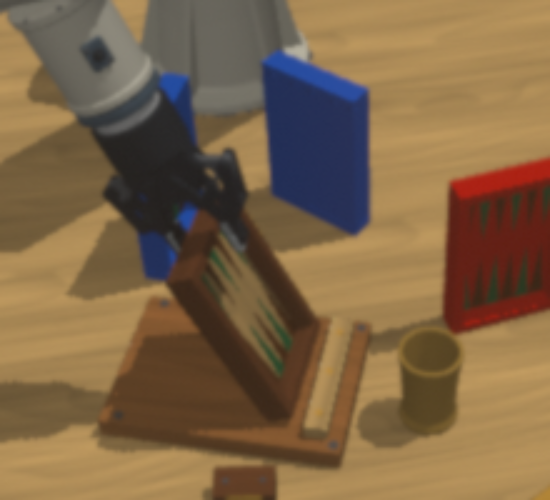

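The half leans about 0.45 rad on the back finger, with its heel in place at crop (280,415). Continuing.

```bash
python3 -m inch '[[[0,0.041,0.008,0.014,0,0],[0,0.084,0.009,0.03,0,0],[0,0.127,0.01,0.046,0,0],[0,0.17,0.014,0.062,0,0],[-0.004,0.212,0.019,0.077,0,0],[-0.004,0.254,0.027,0.093,0,0],[-0.004,0.296,0.037,0.109,0,0],[-0.004,0.337,0.049,0.125,0,0]]]'
python3 - <<'E'
from h import *
s=r.sense();print(w2p(s["eef_pos"]),s["contact_force"],s["qpos"].round(2))
rows([tgt(.8+.05*i,.8+.033*i,25-.5*i,10) for i in range(1,9)])
E
```

```text
clock: 3.95
eef_pos: [571.0, -118.2, 154.9]
tcp_rot: [-2.346, -0.003, -0.4]
contact_force: [-0.4, -0.4, -0.2]
opening: 0.593
grasp_force: 0.5
[-63.38263054  -0.6329515  154.92391549] [-0.35579098 -0.38801274 -0.21550874] [-0.63  0.52  1.85  0.86  1.17  0.83]
[-0.003, 0.055, -0.007, 0.012, -0.001, 0.001]
[-0.003, 0.101, -0.008, 0.022, -0.001, 0.001]
[-0.003, 0.146, -0.007, 0.033, -0.001, 0.001]
[-0.003, 0.192, -0.003, 0.043, -0.001, 0.001]
[-0.004, 0.237, 0.002, 0.054, -0.001, 0.001]
[-0.004, 0.281, 0.01, 0.064, -0.001, 0.001]
[-0.004, 0.326, 0.021, 0.075, -0.001, 0.001]
[-0.004, 0.369, 0.034, 0.085, -0.001, 0.001]
```

```bash
python3 -m inch '[[[0,0.055,-0.003,0.012,0,0],[0,0.101,-0.006,0.022,0,0],[-0.002,0.146,-0.006,0.033,0,0],[-0.002,0.192,-0.003,0.043,0,0],[-0.002,0.237,0.002,0.054,0,0],[-0.002,0.281,0.01,0.064,0,0],[-0.002,0.325,0.021,0.075,0,0],[-0.002,0.369,0.034,0.085,0,0]]]'
python3 - <<'E'
from h import *
s=r.sense();print(w2p(s["eef_pos"]),s["contact_force"],s["qpos"].round(2))
L=[tgt(1.2+.05*i,1.065+.022*i,21-1.2*i,10-.8*i) for i in range(1,7)]
rows(L);print([((p+40*R[:,1]-4*R[:,2])[2]).round(1) for p,R in L])
im=r.grab_frame("scene");cv2.imwrite("pics/s3.png",cv2.resize(im[180:350,180:400,::-1],None,fx=2.5,fy=2.5))
E
```

```text
clock: 4.62
eef_pos: [552.2, -161.0, 96.8]
tcp_rot: [-2.08, -0.002, -0.399]
contact_force: [-0.1, 0.1, -1.8]
opening: 0.586
grasp_force: 0.6
[-1.10141160e+02  6.69306172e-02  9.67551966e+01] [-0.14266609  0.08461022 -1.77697439] [-0.79  0.76  1.79  0.98  1.35  0.55]
[0.0, 0.04, -0.002, 0.008, -0.001, 0.001]
[0.0, 0.083, 0.001, 0.015, -0.001, 0.001]
[0.0, 0.125, 0.005, 0.022, -0.001, 0.001]
[0.0, 0.167, 0.012, 0.029, -0.001, 0.001]
[-0.0, 0.208, 0.021, 0.036, -0.0, 0.001]
[-0.0, 0.249, 0.033, 0.043, -0.0, 0.001]
[np.float64(56.4), np.float64(48.3), np.float64(39.9), np.float64(31.5), np.float64(22.9), np.float64(14.3)]
```

View pics/s3.png

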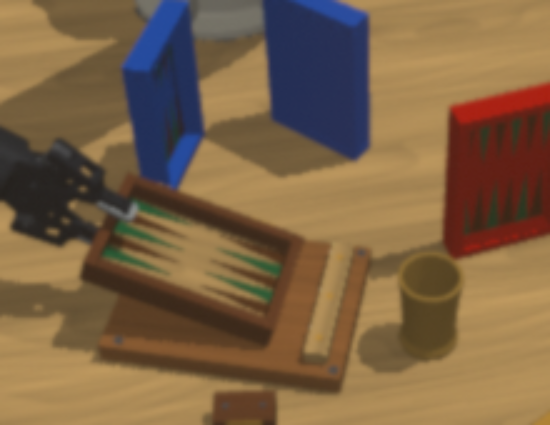

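The half is now about 20° from flat, held on the lower finger, with the upper finger free above the field. Finishing slowly.

```bash
python3 -m inch '[[[0,0.04,0,0.008,0,0],[0,0.083,0.001,0.015,0,0],[0,0.125,0.005,0.022,0,0],[0,0.167,0.012,0.029,0,0],[0,0.208,0.021,0.036,0,0],[0,0.249,0.033,0.043,0,0],[0,0.249,0.033,0.043,0,0]]]'
python3 - <<'E'
from h import *
s=r.sense();print(w2p(s["eef_pos"]),s["contact_force"],s["qpos"].round(2))
p=s["eef_pos"];R=Ro.from_euler("xyz",s["tcp_rot"]).as_matrix();l,a=R[:,1],R[:,2]
print("lower tip inner/outer, upper tip:",[w2p(p+k*l-4*a).round(1) for k in(25,40,-25)])
rows([(p+[0,0,-6],R),(p-15*X+[0,0,-6],R),(p-60*X+[0,0,-3],R)])
im=r.grab_frame("scene");cv2.imwrite("pics/s4.png",cv2.resize(im[200:350,160:380,::-1],None,fx=2.5,fy=2.5))
E
```

```text
clock: 5.25
eef_pos: [544.4, -177.4, 48.5]
tcp_rot: [-1.945, 0.001, -0.4]
contact_force: [-0.0, -0.1, -1.7]
opening: 0.591
grasp_force: 0.8
[-128.27143114    0.85823987   48.48081934] [-0.04080813 -0.05256488 -1.7232371 ] [-0.84  0.92  1.73  1.01  1.43  0.44]
lower tip inner/outer, upper tip: [array([-141.1,    0.9,   26.7]), array([-146.6,    0.9,   12.7]), array([-122.8,    0.8,   73.2])]
[0.0, 0.028, 0.011, 0.0, 0.0, 0.0]
[0.0, 0.055, -0.059, 0.0, 0.0, 0.0]
[0.0, 0.124, -0.274, 0.0, 0.0, 0.0]
```

View pics/s4.png

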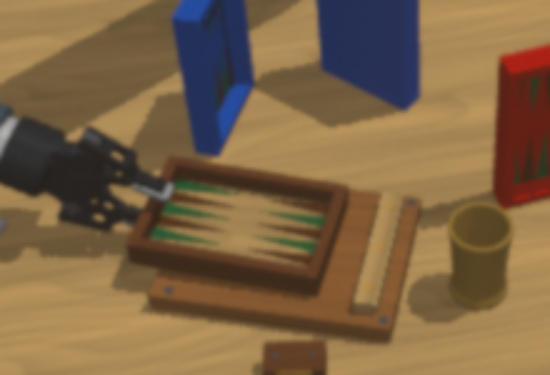

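```bash
python3 -m inch '[[[0,0.014,0.006,0,0,0],[0,0.028,0.011,0,0,0],[0,0.037,-0.012,0,0,0],[0,0.046,-0.036,0,0,0],[0,0.055,-0.059,0,0,0],[0,0.08,-0.137,0,0,0],[0,0.1,-0.2,0,0,0],[0,0.124,-0.274,0,0,0]]]'
python3 -m inch '[[[0,0,0,0,0,0],[0,0,0,0,0,0],[0,0,0,0,0,0],[0,0,0,0,0,0],[0,0,0,0,0,0],[0,0,0,0,0,0]]]' -1
python3 - <<'E'
from h import *
s=r.sense();print(w2p(s["eef_pos"]),s["tcp_rot"],s["contact_force"],s["qpos"].round(2))
R=tilt(1.2)
rows([(p2w(x,1,41),R) for x in(-180,-160,-140,-120)])
im=r.grab_frame("top");cv2.imwrite("pics/t5.png",cv2.resize(im[160:310,300:460,::-1],None,fx=3.6,fy=3.6))
E
```

```text
clock: 5.97
eef_pos: [520.7, -233.9, 46.9]
tcp_rot: [-1.945, -0.0, -0.401]
contact_force: [-0.7, -1.0, 0.9]
opening: 0.59
grasp_force: 0.0
clock: 6.47
eef_pos: [521.3, -231.8, 46.6]
tcp_rot: [-1.944, 0.0, -0.4]
contact_force: [-0.3, 0.7, -1.1]
opening: 0.004
grasp_force: 0.0
[-187.36292678    1.00776309   46.63085462] [-1.94442460e+00  4.03273963e-04 -3.99784695e-01] [-0.28555359  0.73749617 -1.0579245 ] [-0.93  0.94  1.67  0.94  1.49  0.45]
[0.0, 0.013, 0.045, 0.001, -0.0, -0.0]
[-0.0, -0.024, 0.138, 0.001, -0.0, -0.0]
[-0.0, -0.06, 0.231, 0.001, -0.0, -0.0]
[-0.0, -0.097, 0.324, 0.001, -0.0, -0.0]
```

View pics/t5.png

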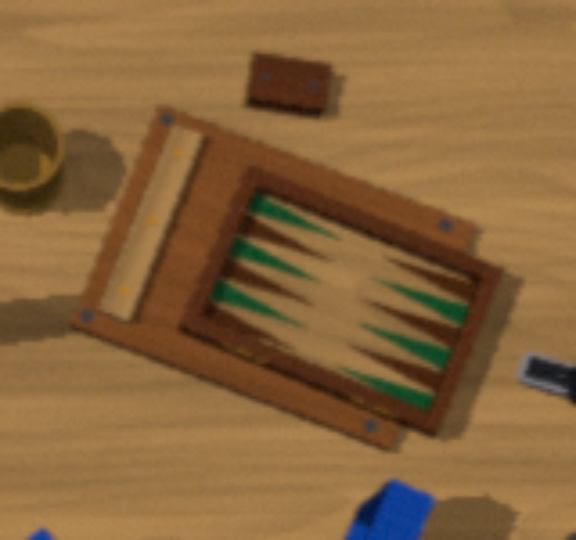

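The half lies flat, playing face up, head overhanging the plank; head-end middle at crop (468,352), shut fingertips on its axis at (525,370). Pushing gently.

```bash
python3 -m inch '[[[0,0.013,0.045,0,0,0],[0,-0.005,0.09,0,0,0],[0,-0.024,0.138,0,0,0],[0,-0.033,0.161,0,0,0],[0,-0.042,0.184,0,0,0],[0,-0.051,0.208,0,0,0],[0,-0.06,0.231,0,0,0],[0,-0.069,0.254,0,0,0]]]'
python3 -c "
from h import *
s=r.sense();print(w2p(s['eef_pos']),s['contact_force'])
rows([(p2w(x,1,41),tilt(1.2)) for x in(-131,-127,-123,-120,-117,-115,-113)])"
```

```text
clock: 7.18
eef_pos: [541.9, -183.8, 41.0]
tcp_rot: [-1.945, -0.0, -0.401]
contact_force: [-1.1, -1.9, -0.7]
opening: 0.002
grasp_force: 0.7
[-135.18904199    0.62643871   41.00165234] [-1.12126761 -1.90678387 -0.74332168]
[-0.002, -0.008, 0.019, 0.001, -0.001, -0.0]
[-0.002, -0.015, 0.038, 0.001, -0.001, -0.0]
[-0.002, -0.022, 0.057, 0.001, -0.001, -0.0]
[-0.002, -0.028, 0.071, 0.001, -0.001, -0.0]
[-0.002, -0.033, 0.085, 0.001, -0.001, -0.0]
[-0.002, -0.037, 0.094, 0.001, -0.001, -0.0]
[-0.002, -0.041, 0.103, 0.001, -0.001, -0.0]
```

```bash
python3 -m inch '[[[0,-0.008,0.019,0,0,0],[0,-0.015,0.038,0,0,0],[0,-0.022,0.057,0,0,0],[0,-0.025,0.064,0,0,0],[0,-0.028,0.071,0,0,0]]]'
python3 -c "
from h import *
s=r.sense();print(w2p(s['eef_pos']),s['contact_force'])
rows([(p2w(x,1,41),tilt(1.2)) for x in(-118,-117,-116,-115,-114,-113)])"
```

```text
clock: 7.6
eef_pos: [547.7, -169.9, 41.0]
tcp_rot: [-1.945, -0.0, -0.4]
contact_force: [-0.9, -0.6, -0.1]
opening: 0.001
grasp_force: 0.7
[-120.0688595     0.72763267   41.01327069] [-0.85868841 -0.63384152 -0.12313253]
[-0.001, -0.004, 0.01, 0.001, -0.0, -0.0]
[-0.001, -0.006, 0.014, 0.001, -0.0, -0.0]
[-0.001, -0.007, 0.019, 0.001, -0.0, -0.0]
[-0.001, -0.009, 0.024, 0.001, -0.0, -0.0]
[-0.001, -0.011, 0.028, 0.001, -0.0, -0.0]
[-0.001, -0.013, 0.033, 0.001, -0.0, -0.0]
```

```bash
python3 -m inch '[[[0,-0.004,0.01,0,0,0],[0,-0.006,0.014,0,0,0],[0,-0.007,0.019,0,0,0]]]'
python3 -m inch '[[[0,-0.001,0.003,0,0,0],[0,-0.002,0.005,0,0,0]]]'
python3 -c "
from h import *
s=r.sense();print(w2p(s['eef_pos']),s['contact_force'])"
```

```text
clock: 7.85
eef_pos: [549.2, -166.3, 40.9]
tcp_rot: [-1.945, -0.0, -0.4]
contact_force: [-0.5, -1.9, 0.1]
opening: 0.001
grasp_force: 1.0
clock: 8.02
eef_pos: [549.8, -165.7, 41.0]
tcp_rot: [-1.945, -0.001, -0.401]
contact_force: [-1.9, -6.0, 1.1]
opening: -0.003
grasp_force: 3.0
[-115.46277524    0.40817872   40.96624084] [-1.88421779 -6.03575762  1.07142465]
```

```bash
python3 -m inch '[[[0,-0.001,0.002,0,0,0],[0,-0.002,0.004,0,0,0],[0,-0.002,0.004,0,0,0]]]'
python3 -c "
from h import *
s=r.sense();print(w2p(s['eef_pos']),s['contact_force'])"
```

```text
clock: 8.27
eef_pos: [550.5, -165.7, 41.0]
tcp_rot: [-1.946, -0.002, -0.402]
contact_force: [-0.9, -6.6, -0.1]
opening: -0.001
grasp_force: 3.6
[-115.15033824   -0.25218573   41.00812196] [-0.86764852 -6.62704046 -0.1405708 ]
```

Firmly seated. Pull straight back (−x along the plank) and look.

```bash
python3 -m inch '[[[0,0.02,-0.05,0,0,0],[0,0.1,-0.25,0,0,0],[0,0.16,-0.42,0,0,0],[0,0.16,-0.42,0,0,0]]]'
python3 - <<'E'
from h import *
s=r.sense();print(w2p(s["eef_pos"]))
im=r.grab_frame("top");cv2.imwrite("pics/t6.png",cv2.resize(im[170:290,310:440,::-1],None,fx=5,fy=5,interpolation=cv2.INTER_CUBIC)[:600])
E
```

```text
clock: 8.6
eef_pos: [513.7, -253.4, 41.8]
tcp_rot: [-1.947, -0.003, -0.404]
contact_force: [-0.2, -0.2, 0.5]
opening: -0.002
grasp_force: 0.0
[-210.24523071   -0.37261677   41.79941132]
```

View pics/t6.png

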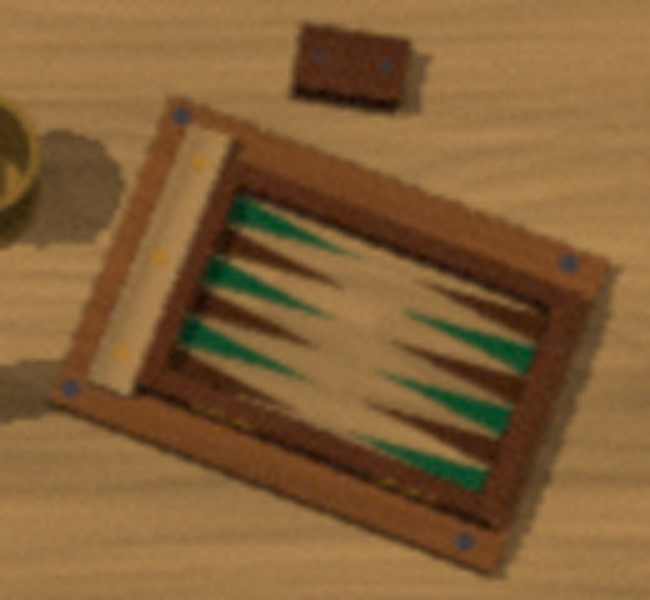

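The foot edge, crop (237,155)–(140,385), lies parallel and flush against the stop's edge (240,140)–(133,395). The half is flat and centred, and the robot is clear.

```bash
python3 -c "
from rig import r
print(r.sign_off())"
```

```text
the job is handed in; nothing more can be done
None
```

I tipped the case half over with open fingers, let it down onto its back with the playing face up, and pushed its foot end flush against the stop. I handed the job in at about 8.7 s on the robot's clock; sign-off returned no verdict.

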